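# Put the handwheel back on the sample press

### The job

The small bench press on the studio table is to be used again: take the loose protective cap off the square end of its screw and put it in the steel tray, then fit the handwheel onto the square end, fully home, and let go. Leave the jar, the tin and the scraper where they are.

Things in the scene. Friction and masses are not known exactly. Their poses are not given: they have to be found in the camera images.
- press: Grey bench press fixed to the table, holding a green sample board: base 140 (its x) x 190 (its y) x 16 mm, crosshead 50 x 190 mm, top at 94 mm, bolt heads on it to 100 mm; in its middle a round collar 72 mm across, flat top at 108 mm. Origin: centre of the underside, straight below the screw's axis; z up.
- screw: Square upper end of the press screw, plain steel, 24 x 24 mm, standing 30 mm above the collar; at first hidden under the cap. Origin: on its vertical axis, level with the collar's top (108 mm above the table); x and y square to its flat sides, z up; its yaw differs from the press's. It turns stiffly about its axis (0.5 N m) and never rises or sinks.
- cap: Loose black plastic cap, a round cup upside down over the square end, standing on the collar: 52 mm outer diameter, 50 mm high, wall 4 mm, closed top 5 mm thick. It merely sits there and lifts straight off (60 g). Origin: centre of its open underside; z towards its closed top.
- cap_mid (a point): Centre of the cap, half way up (25 mm above its underside).
- wheel: Loose dark metal handwheel, 400 g, flat on the table: rim 166 mm across, 2.5-18.5 mm up; four spokes; square hub 56x56x44 mm high; on it a square grip 30x30 mm, 44-82 mm up. Bore under the hub: 27.5 mm square, 36 deep. Hub, grip, bore parallel; spokes square to them. Origin: centre of hub's underside; x, y square to sides. Fits four ways; home = hub on collar, origin at the screw's.
- tray: Open dark steel tray, 160 x 160 mm outside, walls 5 mm thick and 28 mm high, floor about 5 mm thick; it does not move. Origin: centre of its underside.
- jar: Amber glass jar, 64 mm across, 85 mm high, standing on the table beyond the press. Leave alone. Origin: centre of its underside.
- tin: Small steel tin with a plain pale paper band, 72 mm across, 75 mm high, standing on the table beyond the press. Leave alone. Origin: centre of its underside.
- scraper: Flat scraper with a wooden handle, 190 mm long, lying on the table between the robot and the press. Leave alone. It lies along its x axis; origin about its middle, on the underside.
Things that resemble listed ones, but are neither listed nor needed, are in the scene too. Of the things like the cap, leave any that is pink; of the rest the smaller one is meant. Leave any red look-alike of the wheel alone.

How it is judged:
On the way:
1. the cap is taken off the screw's square end (horizontal distance between cap_mid and screw above 0.06 m), for 0.2 s.
At the end, for the whole second after the job is handed in: Wheel on the square end: within 6 mm of its axis, underside within 4 mm of the collar, upright within 0.07 rad, sides along the screw's within 0.2 rad (any of four ways); cap in the tray any way up, centre within 60 mm of its middle along each side, 10 to 45 mm above its underside; both at rest (horizontal distance between wheel and screw below 0.006 m and z of wheel in the frame of screw between -0.004 and 0.004 m and angle between wheel's own z axis and vertical below 0.07 rad and (angle between the x axis of wheel and the x axis of screw, either way round below 0.2 rad or angle between the x axis of wheel and the y axis of screw, either way round below 0.2 rad) and x of cap_mid in the frame of tray between -0.06 and 0.06 m and y of cap_mid in the frame of tray between -0.06 and 0.06 m and z of cap_mid in the frame of tray between 0.01 and 0.045 m and linear speed of each of wheel, cap below 0.02 m/s); the robot touches nothing.
It fails at once if the jar is pushed more than 30 mm from its place (distance of jar from where it was at the start of the episode above 0.03 m).
It fails at once if the tin is pushed more than 30 mm from its place (distance of tin from where it was at the start of the episode above 0.03 m).
It fails at once if the scraper is pushed more than 30 mm from its place (distance of scraper from where it was at the start of the episode above 0.03 m).
It also fails if it takes over 64 s, if anything falls off the work surface, if the arm or the gripper's body presses on something with over 40 N, if the wrist force passes 120 N, or if a joint passes its speed limit or range.

### The arm

A 6-joint arm with a two-finger parallel gripper is mounted at the origin on the work surface. World frame = base frame: x ahead of the robot, y to its left, z up, the work surface at z = 0. Lengths are in m, angles in rad, forces in N, time in s.
With the tool pointing down it reaches from about 0.4 to 0.825 m from the base axis. Payload 7 kg.
Tool frame: the origin (TCP) lies at the very end of the fingers, on their centre line; the grasp point (between the pads) lies 19 mm behind it (arm.grasp_offset is the distance from the TCP to the grasp point, in m); z points along the fingers, y is the line along which they close (so a half turn about z gives the same grasp; the last joint's range is limited). The gripper opens to 88 mm and grips with 3 to 60 N. Pads are 19 mm wide; open, the fingers measure 130 mm over their backs; the gripper's body (78 mm by 193 mm) begins 47 mm behind the grasp point.
Start: joints at [-1.042, 0.359, 0.012, 0, -1.224, -0.288], TCP at [0.161, -0.656, 0.227] pointing down, gripper open.
Joint ranges: [-3.07, 3.07], [-1.43, 2.12], [-1.02, 1.25], [-3.03, 1.67], [-3.05, -0], [-3.03, 3.03]. Speed limits (rad/s): [2.39, 2.39, 3.01, 3.14, 3.14, 3.14].

### API

Orientations are given as [roll, pitch, yaw] about the fixed x, y, z axes, in that order (R = Rz(yaw) Ry(pitch) Rx(roll)).
In Python, from station import get_state, cams, arm, nets gives the robot as it stands.
- The arm moves only by the shell command python3 -m creep 'ROWS' [FORCE]. ROWS is a JSON object of lists of equal length, an entry for each row: "translation": the shift along the world's x, y, z in mm, a list of three; "spin": the turn about the world's z in rad; "gripper": the opening, from 0 (shut) to 1 (fully open). In form: {"translation": [[dx, dy, dz], ...], "spin": [spin, ...], "gripper": [gripper, ...]}. A call has 1 to 8 rows; each row shifts and turns the commanded pose from where the row before left it; what a row does not reach is not made up. A row lasts 1/10 s, in which the tool goes at most 50 mm and 8.59 degrees, less where a joint would pass 70% of its speed; a pose out of reach is approached as far as the arm can. A call is refused whole if a number of a shift passes 50 or a number of a turn 0.15, either way. A call with a gripper value outside its range is refused whole. The fingers move at their own pace and stop on an object; FORCE is the grip in N (left out, the last holds). Time passes only in rows, so rows that do not move let the fingers close. It gives the time, the measured TCP pose, the force, the opening and the grip force at its end, in the units of the state.
- get_state(): the state, without advancing time (a new reading comes with each control period).
- cams.grab_frame(name): name is "scene" or "top" or "wrist"; returns a dict with "img" (420x560x3 uint8, red, green, blue), "mtx" (3x3 intrinsics, pixels), "R" (3x3) and "t" (3): a world point X has camera coordinates R X + t. Camera axes: x right, y down, z forward; pixel columns grow to the right and rows downward; lengths in m; the calibration is good to about 2 mm. The wrist camera is an equidistant fisheye: a pixel r from the principal point sees the ray r / f radians off the axis. A picture is of the moment at which its call begins. There is no depth.
- arm.job_done(): hands the job in; it is judged then, once.
Trained networks look in the newest picture that a camera, given by its name, has taken for a name from the list of things; names that differ only in an ending like _2 or _b are one class to them, and where a whole thing is asked for, a point or a joint stands for the part that bears it (a point fixed in the world has none). Each returns a list of dicts, best first, with "confidence" (0 to 1); they miss things now and then, are a little off and sometimes report something else, mostly with a low value. They report only what shows in the picture. A call takes as long as a camera call. They do not tell look-alikes from the thing itself.
- nets.search_frame(camera, label): "centre" ([x, y, z] in m, in world coordinates, good to about 4 mm: the middle of the surface that is visible of it).
- nets.pinpoint(camera, label): "centre" ([x, y, z] in m, in world coordinates, good to about 4 mm: a listed point, or the origin of a listed thing).
The state is a dict: "t": time; "q": joint angles; "qd": joint speeds; "joint_efforts": joint torques, N m; "eef_pos": TCP position; "ee_rot": TCP orientation; "force": force on the tool from outside, world axes, zero at the start; "moment": the same for the moment, N m; "width": finger opening in m; "gripper_force": force on a finger pad.
Only numpy, scipy, OpenCV 4.12 (cv2) and the standard library are available. Lean on these libraries where they do the work, as an engineer would, in place of code of your own. Each camera call takes 0.05 s, during which the arm holds its last target. There are 200 camera calls.

## Working session

There is one attempt and no reset: what is moved stays moved. The work goes in short steps, Python scripts to look and compute and a shell command to move; the robot and the scene stay as the last step left them, time stands still between calls to the robot, and variables do not carry over. Pictures are saved under pics/ and viewed, at most 10 in all, crops included, and the job is handed in when it is done.

```bash
mkdir -p pics; ls; cat > h.py <<'E'
from station import get_state, cams, arm, nets
import numpy as np, cv2
def save(f,name,box=None,scale=1):
    im=f["img"][:,:,::-1]
    if box: x0,y0,x1,y1=box; im=im[y0:y1,x0:x1]
    cv2.imwrite("pics/"+name,cv2.resize(im,None,fx=scale,fy=scale,interpolation=cv2.INTER_CUBIC))
def proj(f,X):
    c=f["R"]@np.array(X)+f["t"]; p=f["mtx"]@c; return p[:2]/p[2]
def ray(f,px,z):
    R,t,K=map(np.array,(f["R"],f["t"],f["mtx"])); d=R.T@np.linalg.inv(K)@np.array([px[0],px[1],1.]); o=-R.T@t
    return o+d*(z-o[2])/d[2]
E
python3 - <<'E'
from h import *
np.set_printoptions(precision=3,suppress=True)
fs={c:cams.grab_frame(c) for c in("scene","top")}
im=np.hstack([fs["top"]["img"],fs["scene"]["img"]])
cv2.imwrite("pics/a.png",cv2.resize(im[:,:560,::-1],(800,600),interpolation=cv2.INTER_CUBIC))
cv2.imwrite("pics/b.png",cv2.resize(im[:,560:,::-1],(800,600),interpolation=cv2.INTER_CUBIC))
for l in("press","cap","cap_mid","wheel","tray","jar","tin","scraper"):
  for c in("top","scene"):
    for d in nets.pinpoint(c,l):
        print(l,c,np.array(d["centre"]),round(d["confidence"],2),proj(fs[c],d["centre"]))
print(get_state())
E
```

```text
pics
press top [ 0.571 -0.013  0.   ] 0.75 [286.939 224.173]
press scene [ 0.574 -0.016  0.005] 0.96 [261.651 227.589]
cap top [ 0.572 -0.016  0.111] 0.79 [289.572 218.046]
cap top [0.721 0.085 0.001] 0.61 [246.262 166.283]
cap top [0.406 0.19  0.002] 0.56 [204.95  294.923]
cap scene [0.72  0.088 0.001] 0.71 [325.215 248.076]
cap scene [0.409 0.184 0.003] 0.61 [284.91  155.126]
cap scene [ 0.57  -0.013  0.107] 0.55 [261.573 206.038]
cap_mid top [0.722 0.088 0.028] 0.96 [244.356 162.96 ]
cap_mid top [0.409 0.185 0.036] 0.85 [204.427 294.179]
cap_mid top [ 0.57  -0.009  0.134] 0.66 [286.58  217.669]
cap_mid scene [0.412 0.19  0.035] 0.95 [287.776 148.029]
cap_mid scene [ 0.567 -0.01   0.135] 0.69 [261.491 198.976]
cap_mid scene [0.717 0.085 0.023] 0.64 [324.6  243.98]
wheel top [0.756 0.382 0.001] 0.71 [128.573 155.953]
wheel top [ 0.573 -0.009  0.133] 0.5 [286.474 216.103]
wheel scene [0.549 0.306 0.005] 0.65 [346.041 166.717]
wheel scene [ 0.756  0.38  -0.003] 0.65 [413.096 204.62 ]
tray top [ 0.559 -0.311 -0.003] 0.62 [407.414 225.753]
tray scene [ 0.555 -0.308  0.002] 0.57 [162.601 280.824]
jar top [ 0.714  0.219 -0.005] 0.81 [193.559 171.201]
jar scene [0.712 0.22  0.   ] 0.67 [360.581 221.161]
tin top [ 0.723 -0.187 -0.003] 0.56 [353.808 162.713]
tin top [ 0.559 -0.307  0.001] 0.48 [406.311 225.411]
tin scene [ 0.722 -0.197  0.003] 0.83 [235.447 308.32 ]
scraper top [ 0.393 -0.009 -0.002] 0.69 [287.852 297.753]
scraper scene [ 0.394 -0.013 -0.002] 0.72 [227.171 183.408]
{'t': 0.9, 'q': array([-1.042,  0.359,  0.012,  0.   , -1.224, -0.288]), 'qd': array([ 0.001,  0.   , -0.001,  0.001,  0.001, -0.003]), 'joint_efforts': array([  0.001, -58.236,  29.33 ,   7.002,   0.013,  -0.   ]), 'eef_pos': array([ 0.161, -0.655,  0.227]), 'ee_rot': array([ 3.142, -0.   , -2.901]), 'force': array([0.185, 0.733, 0.051]), 'moment': array([ 0.001, -0.003,  0.003]), 'gripper_force': 0.0, 'width': 0.087669500226013}
```

View pics/a.png

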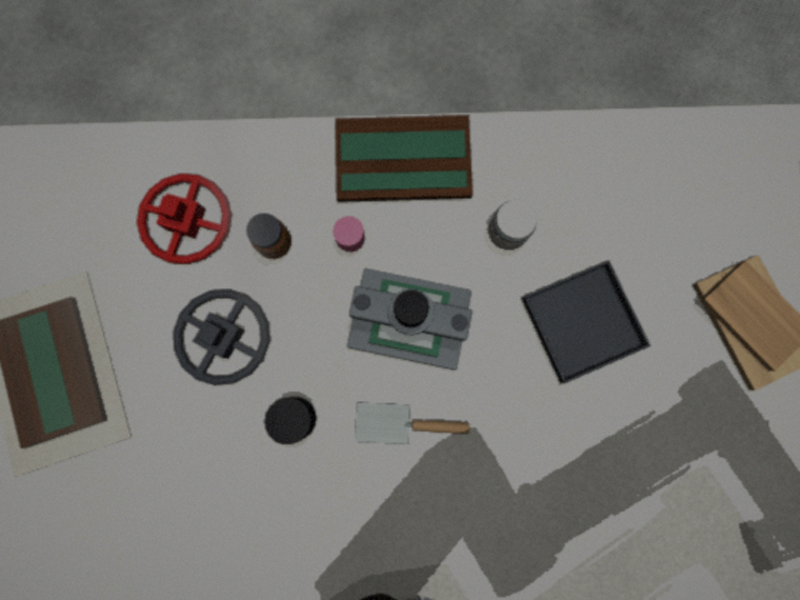

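View pics/b.png

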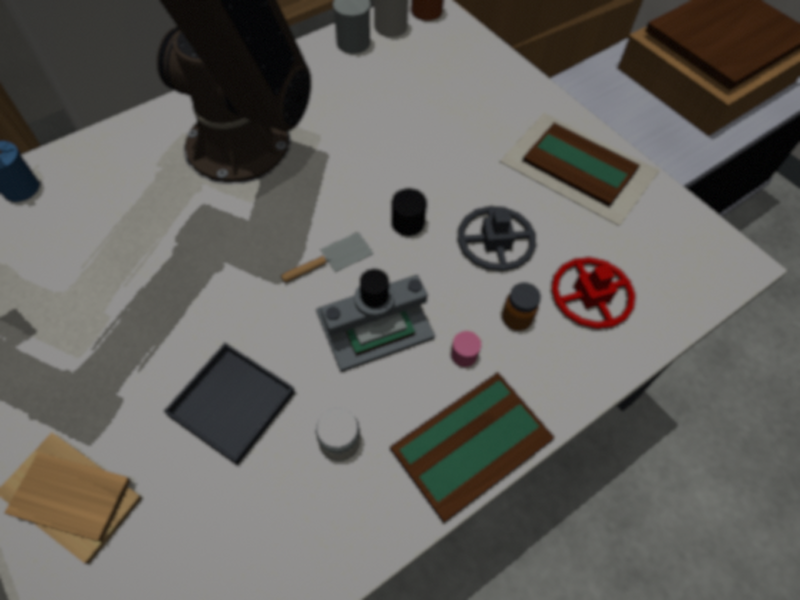

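Top view (800×600): the cap candidates are black on the press (410,308), pink (348,233) and a larger black one at (290,420). The one on the press fits: it is neither pink nor the larger of the remaining two. For the wheel, the dark one at (222,336) is meant; the red one at (184,218) is to be left alone. The tray is at (585,322). I'll confirm this in a crop and measure.

```bash
python3 - <<'E'
from h import *
np.set_printoptions(precision=4,suppress=True)
f=cams.grab_frame("top"); save(f,"c.png",(110,180,350,330),3.3)
# wheel: dark component
g=cv2.cvtColor(f["img"],cv2.COLOR_RGB2GRAY)
m=(g<95).astype(np.uint8); m[:,:115]=0; m[:,195:]=0; m[:198]=0; m[275:]=0
n,lab,st,_=cv2.connectedComponentsWithStats(m); k=1+np.argmax(st[1:,4]); print(st[k])
cs,_=cv2.findContours((lab==k).astype(np.uint8),cv2.RETR_EXTERNAL,cv2.CHAIN_APPROX_NONE)
c=max(cs,key=cv2.contourArea)[:,0,:]
P=np.array([ray(f,p,0.0105)[:2] for p in c])
from scipy.optimize import least_squares
s=least_squares(lambda v:np.hypot(*(P-v[:2]).T)-v[2],[.55,.306,.083],loss='soft_l1',f_scale=.002).x; print("wheel",s)
a=np.arange(0,360,3); pr=[]
for d in a:
    v=0
    for r in(.05,.056,.062,.068):
        u=proj(f,[s[0]+r*np.cos(np.radians(d)),s[1]+r*np.sin(np.radians(d)),.0105]); v+=cv2.getRectSubPix(g,(1,1),tuple(map(float,u)))[0,0]/4.
    pr.append(v)
pr=np.array(pr); print(pr.astype(int))
w=np.clip(np.median(pr)-10-pr,0,None); print("spoke deg",np.degrees(np.angle((w*np.exp(4j*np.radians(a))).sum()))/4)
E
```

```text
[ 121  202   69   68 2387]
wheel [0.5528 0.3106 0.0814]
[120 118 118 118 116 116 115 117 114 114 116 115 116 117 117 113 110  99
  66  51  52  53  69 100 111 112 112 113 113 114 111 108 105 104 108 112
 113 115 114 111 111 113 117 118 116 117 110  88  60  55  53  41  41  87
 112 120 123 121 120 119 119 119 120 123 123 123 123 121 121 122 121 122
 125 126 123 121 119 109  81  59  58  58  72 105 120 124 123 125 126 125
 123 123 123 123 124 127 124 122 124 122 124 125 125 125 123 123 118  96
  56  49  58  58  63  90 114 119 121 122 120 119]
spoke deg -29.795488677810955
```

View pics/c.png

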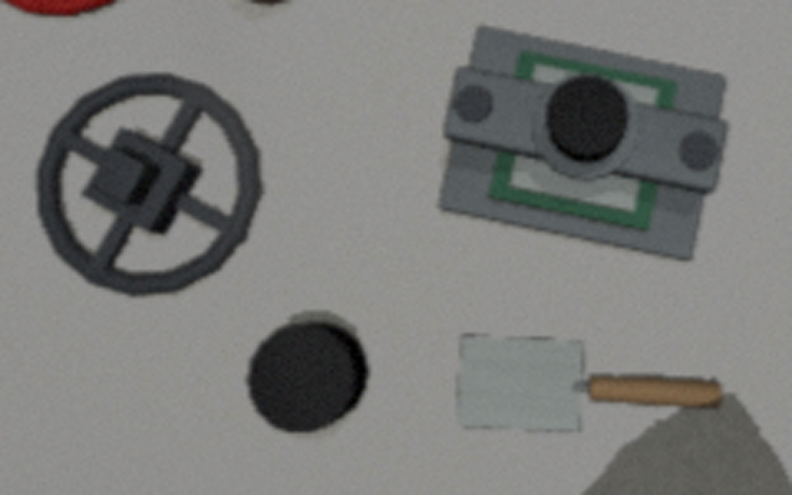

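The crop confirms it: the small black cap sits on the press collar (587,118) and the larger black cup lies on the table (307,377). The dark wheel is at (150,185), with spokes at about -30° mod 90. Moving to the cap now.

```bash
python3 -m creep '{"translation":[[26,41,0],[26,41,0],[26,41,0],[26,41,0],[26,41,0],[26,41,0],[26,41,0],[26,41,0]],"spin":[0,0,0,0,0,0,0,0],"gripper":[1,1,1,1,1,1,1,1]}' 30; python3 -m creep '{"translation":[[26,41,0],[26,41,0],[26,41,0],[26,41,0],[26,41,0],[26,41,0],[24,37,0],[20,24,0]],"spin":[0,0,0,0,0,0,0,0],"gripper":[1,1,1,1,1,1,1,1]}'
python3 -m creep '{"translation":[[0,0,0],[0,0,0]],"spin":[0,0],"gripper":[1,1]}'
python3 - <<'E'
from h import *
f=cams.grab_frame("wrist"); save(f,"d.png",None,1.4)
print(f["mtx"],f["R"],f["t"])
for c in("wrist","top","scene"):
  for d in nets.pinpoint(c,"cap_mid"): print(c,d)
E
```

```text
t: 1.75
eef_pos: [0.3697, -0.3258, 0.227]
ee_rot: [-3.141, 0.001, -2.901]
force: [1.2, -0.8, 0.0]
width: 0.0875
gripper_force: 0.0
t: 2.55
eef_pos: [0.5701, -0.0179, 0.2268]
ee_rot: [3.141, 0.001, -2.899]
force: [-1.0, -0.5, 0.1]
width: 0.0878
gripper_force: 0.0
t: 2.75
eef_pos: [0.569, -0.0199, 0.2261]
ee_rot: [3.142, -0.001, -2.9]
force: [-0.5, 0.4, 0.6]
width: 0.0874
gripper_force: 0.0
[[325.1922621    0.         276.29167813]
 [  0.         325.1922621  206.13311158]
 [  0.           0.           1.        ]] [[-2.39047086e-01  9.71007957e-01 -1.96995675e-04]
 [ 9.33183283e-01  2.29791302e-01  2.76342030e-01]
 [ 2.68375577e-01  6.58749238e-02 -9.61059334e-01]] [ 0.15504775 -0.56045328  0.23811745]
wrist {'centre': [0.719, 0.0837, 0.0282], 'confidence': 0.87}
wrist {'centre': [0.5722, -0.0081, 0.1369], 'confidence': 0.76}
wrist {'centre': [0.4136, 0.1852, 0.0314], 'confidence': 0.72}
top {'centre': [0.5732, -0.0096, 0.1345], 'confidence': 0.87}
top {'centre': [0.4121, 0.186, 0.0332], 'confidence': 0.77}
top {'centre': [0.5607, -0.307, -0.0012], 'confidence': 0.73}
top {'centre': [0.7186, 0.0939, 0.0253], 'confidence': 0.59}
scene {'centre': [0.4124, 0.19, 0.0353], 'confidence': 0.95}
scene {'centre': [0.5669, -0.0104, 0.1347], 'confidence': 0.69}
scene {'centre': [0.7171, 0.0852, 0.0229], 'confidence': 0.64}
```

View pics/d.png

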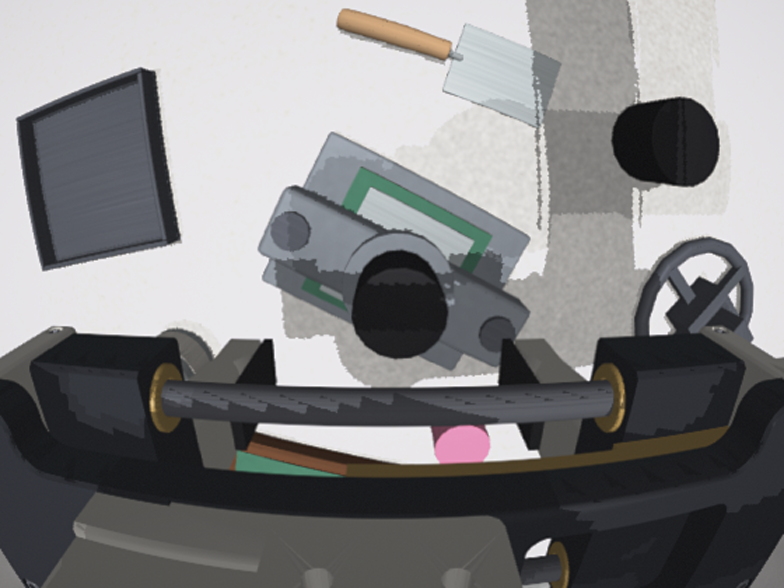

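The wrist view (784 px wide) shows the cap between the fingers at (400,300), so it is about 10 mm off in y. The tray is at (95,170). Correcting, descending and gripping.

```bash
python3 -m creep '{"translation":[[2,10,-20],[0,0,-30],[0,0,-30],[0,0,-24],[0,0,0],[0,0,0],[0,0,0],[0,0,0]],"spin":[0,0,0,0,0,0,0,0],"gripper":[1,1,1,1,1,0,0,0]}' 20;python3 -m creep '{"translation":[[0,0,0],[0,0,0],[0,0,0],[0,0,0],[0,0,0],[0,0,15],[0,0,30],[0,0,35]],"spin":[0,0,0,0,0,0,0,0],"gripper":[0,0,0,0,0,0,0,0]}'
```

```text
t: 3.75
eef_pos: [0.5718, -0.0105, 0.1242]
ee_rot: [-3.142, 0.003, -2.901]
force: [-0.0, -0.3, 0.0]
width: 0.0686
gripper_force: 0.0
t: 4.55
eef_pos: [0.5699, -0.0106, 0.202]
ee_rot: [3.141, -0.003, -2.901]
force: [1.0, 0.6, -1.4]
width: 0.0506
gripper_force: 20.0
```

```bash
python3 -m creep '{"translation":[[-2,-43,0],[-2,-43,0],[-2,-43,0],[-2,-43,0],[-2,-43,0],[-1,-43,0],[-1,-41,0],[0,0,-30]],"spin":[0,0,0,0,0,0,0,0],"gripper":[0,0,0,0,0,0,0,0]}';python3 -m creep '{"translation":[[0,0,-40],[0,0,-40],[0,0,-40],[0,0,-20],[0,0,-9],[0,0,0],[0,0,0],[0,0,0]],"spin":[0,0,0,0,0,0,0,0],"gripper":[0,0,0,0,0,0,0,0.8]}';python3 -m creep '{"translation":[[0,0,0],[0,0,0],[0,0,0],[0,0,30],[0,0,40],[0,0,40],[0,0,40],[0,0,0]],"spin":[0,0,0,0,0,0,0,0],"gripper":[0.8,0.8,0.8,0.8,0.8,0.8,0.8,1]}'
python3 - <<'E'
from h import *
for c in("wrist","top","scene"):
  for l in("cap_mid","tray"):
    for d in nets.pinpoint(c,l): print(c,l,d)
E
```

```text
t: 5.35
eef_pos: [0.5605, -0.3148, 0.1753]
ee_rot: [-3.137, 0.005, -2.904]
force: [0.7, 0.3, -2.0]
width: 0.0509
gripper_force: 20.0
t: 6.15
eef_pos: [0.5601, -0.3098, 0.0251]
ee_rot: [-3.14, 0.002, -2.901]
force: [-0.5, 0.1, 0.4]
width: 0.0545
gripper_force: 0.0
t: 6.95
eef_pos: [0.5621, -0.3109, 0.1806]
ee_rot: [-3.135, 0.009, -2.9]
force: [0.4, 0.2, -0.1]
width: 0.0739
gripper_force: 0.0
wrist cap_mid {'centre': [0.719, 0.0837, 0.0282], 'confidence': 0.87}
wrist cap_mid {'centre': [0.5722, -0.0081, 0.1369], 'confidence': 0.76}
wrist cap_mid {'centre': [0.4136, 0.1852, 0.0314], 'confidence': 0.72}
wrist tray {'centre': [0.5608, -0.3108, 0.0051], 'confidence': 0.71}
top cap_mid {'centre': [0.5732, -0.0096, 0.1345], 'confidence': 0.87}
top cap_mid {'centre': [0.4121, 0.186, 0.0332], 'confidence': 0.77}
top cap_mid {'centre': [0.5607, -0.307, -0.0012], 'confidence': 0.73}
top cap_mid {'centre': [0.7186, 0.0939, 0.0253], 'confidence': 0.59}
top tray {'centre': [0.5595, -0.3099, 0.0008], 'confidence': 0.71}
scene cap_mid {'centre': [0.4124, 0.19, 0.0353], 'confidence': 0.95}
scene cap_mid {'centre': [0.5669, -0.0104, 0.1347], 'confidence': 0.69}
scene cap_mid {'centre': [0.7171, 0.0852, 0.0229], 'confidence': 0.64}
scene tray {'centre': [0.5552, -0.3085, 0.0015], 'confidence': 0.57}
```

```bash
python3 -m creep '{"translation":[[11,44,0],[11,44,0],[12,44,0],[12,44,0],[12,44,0],[12,44,0],[12,44,-20],[0,0,0]],"spin":[0,0,0,0,0,0,0,0],"gripper":[1,1,1,1,1,1,1,1]}';python3 -m creep '{"translation":[[0,0,0],[0,0,0]],"spin":[0,0],"gripper":[1,1]}'
cat >> h.py <<'E'
def fproj(f,X):
    c=np.atleast_2d(X)@np.array(f["R"]).T+f["t"]; K=f["mtx"]
    r=np.hypot(c[:,0],c[:,1]); th=np.arctan2(r,c[:,2]); s=th/np.maximum(r,1e-9)
    return np.c_[K[0][0]*s*c[:,0]+K[0][2],K[1][1]*s*c[:,1]+K[1][2]].astype(np.float32)
def rect(f,x,y,z,half=.05,n=400):
    "orthographic patch at height z; column = +x, row = +y"
    a=np.linspace(-half,half,n); X,Y=np.meshgrid(x+a,y+a)
    m=fproj(f,np.c_[X.ravel(),Y.ravel(),np.full(X.size,z)]).reshape(n,n,2)
    return cv2.remap(f["img"],m[...,0],m[...,1],cv2.INTER_CUBIC)
E
python3 - <<'E'
from h import *
f=cams.grab_frame("wrist"); s=get_state(); print(s["eef_pos"],s["ee_rot"], -np.array(f["R"]).T@f["t"])
np.savez("v1.npz",**f)
a=rect(f,.571,-.010,.138); b=rect(f,.571,-.010,.108)
cv2.imwrite("pics/e.png",np.hstack([a,b])[:,:,::-1])
for l in("cap_mid","tray","screw"):
    print(l,[(np.round(d["centre"],4),d["confidence"]) for d in nets.pinpoint("wrist",l)])
E
```

```text
t: 8.05
eef_pos: [0.6404, 0.003, 0.1497]
ee_rot: [3.141, -0.005, -2.897]
force: [-0.4, 0.5, -0.8]
width: 0.0875
gripper_force: 0.0
t: 8.25
eef_pos: [0.6406, -0.0021, 0.153]
ee_rot: [-3.141, -0.001, -2.901]
force: [-1.0, 1.4, 0.1]
width: 0.0874
gripper_force: 0.0
[ 0.64078449 -0.00245138  0.15347695] [-3.14138572e+00 -4.15837611e-04 -2.90162683e+00] [ 0.56783459 -0.01951977  0.31067969]
cap_mid [(array([0.4126, 0.1822, 0.0314]), 0.82), (array([0.7203, 0.0814, 0.0259]), 0.71), (array([ 0.5639, -0.3038,  0.0337]), 0.66), (array([ 5.689e-01, -1.240e-02,  1.000e-04]), 0.19)]
tray [(array([ 0.5494,  0.3051, -0.0024]), 0.65), (array([ 0.5571, -0.307 ,  0.004 ]), 0.56)]
screw [(array([ 0.5719, -0.0118,  0.1105]), 0.62)]
```

View pics/e.png

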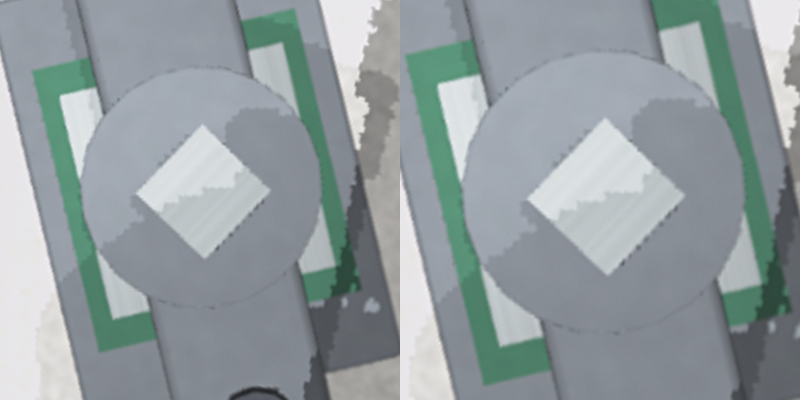

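The rectified view (left, plane z=138 mm) shows the square end bare. Its corners are at (137,192), (203,125), (270,190) and (204,258), with an edge of about 23.6 mm, as it should be. That gives a centre of (0.572,-0.012) and a yaw of 44.4°; the collar circle agrees. The cap reads (0.564,-0.304,0.034), which is inside the tray. Next, the wheel.

```bash
python3 -m creep '{"translation":[[-6,47,0],[-6,47,0],[-6,47,0],[-6,47,0],[-6,47,0],[-6,47,0],[-6,47,0],[-7,46,0]],"spin":[0.1,0.1,0.1,0.1,0.1,0.1,0.1,0.107],"gripper":[1,1,1,1,1,1,1,1]}';python3 -m creep '{"translation":[[0,0,0],[0,0,0],[0,0,0]],"spin":[0,0,0],"gripper":[1,1,1]}'
python3 - <<'E'
from h import *
f=cams.grab_frame("wrist"); s=get_state(); print(s["eef_pos"],s["ee_rot"], -np.array(f["R"]).T@f["t"])
a=rect(f,.553,.311,.082); b=rect(f,.553,.311,.0185,.1)
cv2.imwrite("pics/g.png",np.hstack([a,b])[:,:,::-1])
E
```

```text
t: 9.25
eef_pos: [0.592, 0.3747, 0.1542]
ee_rot: [-3.141, 0.001, -2.091]
force: [1.2, -0.5, 0.3]
width: 0.0872
gripper_force: 0.0
t: 9.55
eef_pos: [0.5922, 0.3724, 0.1537]
ee_rot: [3.142, -0.0, -2.095]
force: [-0.5, -0.7, -0.4]
width: 0.0872
gripper_force: 0.0
[0.59233019 0.37216844 0.15381358] [-3.14157718e+00  6.69034412e-05 -2.09572324e+00] [0.55455545 0.30779546 0.31125373]
```

View pics/g.png

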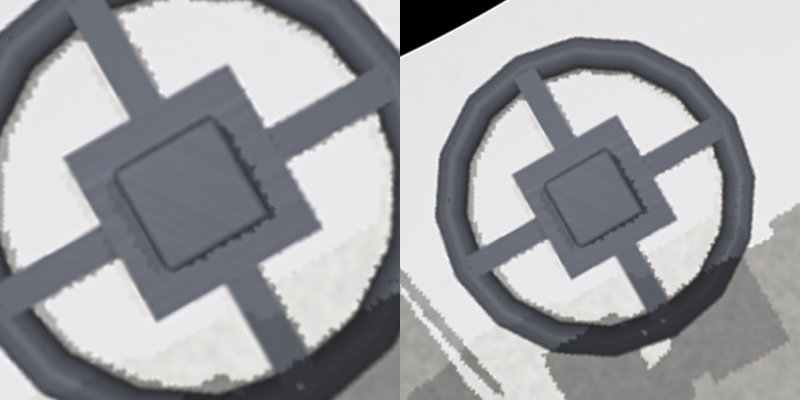

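The rectified view shows grip-top corners at (115,174), (211,116), (271,212) and (174,270). That puts the wheel at (0.551,0.309) with yaw about -31.2° mod 90, and the rim centre agrees. First centring grasp.

```bash
python3 -m creep '{"translation":[[-20,-31,0],[-21,-32,0],[0,0,-30],[0,0,-40],[0,0,-32],[0,0,0],[0,0,0],[0,0,0]],"spin":[-0.02,0,0,0,0,0,0,0],"gripper":[1,1,1,1,1,1,0,0]}' 30;python3 -m creep '{"translation":[[0,0,0],[0,0,0],[0,0,0],[0,0,0],[0,0,0],[0,0,0],[0,0,0],[0,0,0]],"spin":[0,0,0,0,0,0,0,0],"gripper":[0,0,0,0,0,0,0,0]}'
python3 -m creep '{"translation":[[0,0,0],[0,0,0],[0,0,0],[0,0,0],[0,0,30],[0,0,15],[0,0,0],[0,0,0]],"spin":[0,0,0,0,0,0,0.15,0.15],"gripper":[0.8,0.8,0.8,0.8,0.8,0.8,0.8,0.8]}'
```

```text
t: 10.4
eef_pos: [0.5523, 0.3109, 0.0538]
ee_rot: [-3.14, 0.003, -2.114]
force: [-0.2, 0.3, 0.1]
width: 0.0771
gripper_force: 0.0
t: 11.2
eef_pos: [0.551, 0.3104, 0.0515]
ee_rot: [-3.142, -0.0, -2.114]
force: [1.4, -0.4, -0.1]
width: 0.0299
gripper_force: 29.8
t: 12.0
eef_pos: [0.5512, 0.3108, 0.0974]
ee_rot: [-3.141, 0.001, -1.808]
force: [-1.5, -0.2, 0.4]
width: 0.0699
gripper_force: 0.0
```

```bash
python3 -m creep '{"translation":[[0,0,0],[0,0,0],[0,0,0],[0,0,0],[0,0,0],[0,0,0],[0,0,0],[0,0,0]],"spin":[0.15,0.15,0.15,0.15,0.15,0.15,0.15,0.15],"gripper":[0.8,0.8,0.8,0.8,0.8,0.8,0.8,0.8]}'; python3 -m creep '{"translation":[[0,0,0],[0,0,0],[0,0,-30],[0,0,-15],[0,0,0],[0,0,0],[0,0,0],[0,0,0]],"spin":[0.071,0,0,0,0,0,0,0],"gripper":[0.8,0.8,0.8,0.8,0.8,0.8,0,0]}' ;python3 -m creep '{"translation":[[0,0,0],[0,0,0],[0,0,0],[0,0,0],[0,0,0],[0,0,0],[0,0,0],[0,0,0]],"spin":[0,0,0,0,0,0,0,0],"gripper":[0,0,0,0,0,0,0,0]}' 50
python3 -m creep '{"translation":[[0,0,20],[0,0,40],[0,0,40],[0,0,20],[0,0,0],[0,0,0],[0,0,0]],"spin":[0,0,0,0,0,0,0],"gripper":[0,0,0,0,0,0,0]}'
python3 - <<'E'
from h import *
f=cams.grab_frame("wrist"); s=get_state(); p=s["eef_pos"];print(p,s["ee_rot"],s["force"],s["width"])
# wheel in hand: TCP is 51.5 mm above hub underside
z=p[2]-.0515
a=rect(f,p[0],p[1],z+.044,.05);b=rect(f,p[0],p[1],z+.0185,.1)
cv2.imwrite("pics/i.png",np.hstack([a,b])[:,:,::-1])
E
```

```text
t: 12.8
eef_pos: [0.5509, 0.3105, 0.0966]
ee_rot: [3.142, 0.0, -0.608]
force: [0.8, 0.4, -0.4]
width: 0.07
gripper_force: 0.0
t: 13.6
eef_pos: [0.5515, 0.311, 0.0527]
ee_rot: [-3.14, -0.001, -0.543]
force: [0.6, 0.1, 0.1]
width: 0.0591
gripper_force: 0.0
t: 14.4
eef_pos: [0.5507, 0.3102, 0.0516]
ee_rot: [3.141, 0.0, -0.543]
force: [-1.6, -2.7, 3.7]
width: 0.0298
gripper_force: 49.8
t: 15.1
eef_pos: [0.5499, 0.3099, 0.1692]
ee_rot: [3.138, 0.001, -0.543]
force: [-0.0, -1.8, -5.7]
width: 0.0296
gripper_force: 49.8
[0.55001637 0.30984628 0.16923461] [ 3.13827878e+00  1.28231308e-03 -5.43111134e-01] [ 0.62406118  0.27898646 -4.08234095] 0.030221388480457877
```

View pics/i.png

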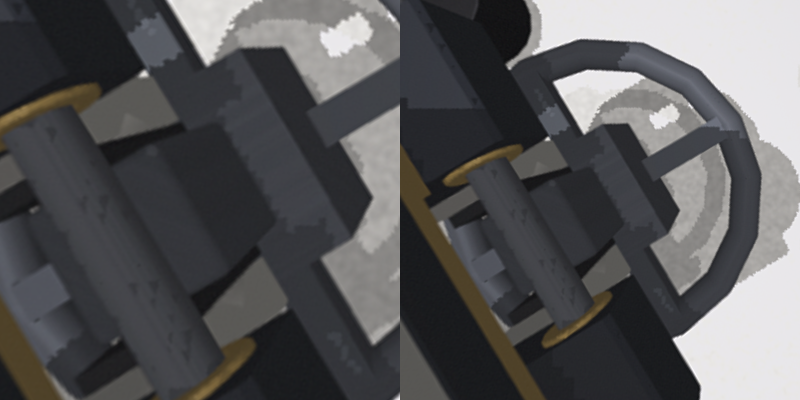

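The view shows the wheel held square. The rim's outer edge is at the right (762,185) and top (620,38), within about 1–2 mm of a wheel centred on the TCP. Lifting it over the press.

```bash
python3 -m creep '{"translation":[[0,0,41],[3,-46,0],[3,-46,0],[3,-46,0],[3,-46,0],[3,-46,0],[3,-46,0],[4,-46,0]],"spin":[0,-0.036,-0.036,-0.036,-0.036,-0.036,-0.036,-0.037],"gripper":[0,0,0,0,0,0,0,0]}';python3 -m creep '{"translation":[[0,0,0],[0,0,0],[0,0,0],[0,0,0]],"spin":[0,0,0,0],"gripper":[0,0,0,0]}'
python3 - <<'E'
from h import *
P=[]
for i in range(4):
    f=cams.grab_frame("scene"); s=get_state(); P.append(np.r_[s["eef_pos"],s["ee_rot"][2],s["force"]])
print(np.round(P,4))
save(f,"k.png",(190,130,340,250),5)
for c in("top","scene"):
    print(c,[(np.round(d["centre"],4),d["confidence"]) for d in nets.pinpoint(c,"wheel")])
E
```

```text
t: 15.95
eef_pos: [0.5722, -0.0133, 0.2112]
ee_rot: [3.14, 0.001, -0.797]
force: [0.8, 0.0, -3.7]
width: 0.0296
gripper_force: 49.9
t: 16.35
eef_pos: [0.5728, -0.0105, 0.212]
ee_rot: [3.141, 0.0, -0.794]
force: [0.7, -0.6, -4.1]
width: 0.0298
gripper_force: 50.0
[[ 0.5729 -0.0104  0.2122 -0.7941  0.1552  0.6746 -3.7038]
 [ 0.5729 -0.0104  0.2124 -0.7941  0.3989  0.2868 -4.3045]
 [ 0.573  -0.0105  0.2124 -0.7941 -0.3116 -0.1833 -4.583 ]
 [ 0.573  -0.0106  0.2125 -0.7944 -0.212   0.5841 -4.5894]]
top [(array([ 0.5489,  0.3102, -0.0008]), 0.87), (array([0.7606, 0.3857, 0.0034]), 0.66)]
scene [(array([ 0.5701, -0.0173,  0.1608]), 0.6), (array([ 0.7575,  0.3771, -0.0053]), 0.57)]
```

```bash
python3 -m creep '{"translation":[[-1,-1,-8],[0,0,-8],[0,0,0],[0,0,0],[0,0,0]],"spin":[0,0,0,0,0],"gripper":[0,0,0,0,0]}';python3 -m creep '{"translation":[[0,0,-3],[0,0,-3],[0,0,-3],[0,0,0],[0,0,0]],"spin":[0,0,0,0,0],"gripper":[0,0,0,0,0]}'
```

```text
t: 17.15
eef_pos: [0.5721, -0.0126, 0.1967]
ee_rot: [-3.142, -0.0, -0.796]
force: [0.1, -0.2, -4.1]
width: 0.0299
gripper_force: 50.0
t: 17.65
eef_pos: [0.5719, -0.0125, 0.1874]
ee_rot: [3.141, 0.0, -0.796]
force: [-0.7, 0.2, -4.5]
width: 0.0299
gripper_force: 50.0
```

```bash
python3 -m creep '{"translation":[[0,0,-4],[0,0,-4],[0,0,-2],[0,0,0],[0,0,0]],"spin":[0,0,0,0,0],"gripper":[0,0,0,0,0]}'
```

```text
t: 18.15
eef_pos: [0.572, -0.0125, 0.1775]
ee_rot: [3.141, -0.0, -0.796]
force: [0.6, 0.1, -3.5]
width: 0.0293
gripper_force: 50.0
```

```bash
python3 -m creep '{"translation":[[0,0,-4],[0,0,-4],[0,0,-4],[0,0,-3],[0,0,-2],[0,0,0],[0,0,0]],"spin":[0,0,0,0,0,0,0],"gripper":[0,0,0,0,0,0,0]}'; python3 -m creep '{"translation":[[0,0,-1],[0,0,-1],[0,0,0],[0,0,0]],"spin":[0,0,0,0],"gripper":[0,0,0,0]}'
```

```text
t: 18.85
eef_pos: [0.572, -0.0125, 0.1606]
ee_rot: [-3.142, -0.0, -0.796]
force: [0.1, 0.1, -4.1]
width: 0.0298
gripper_force: 50.0
t: 19.25
eef_pos: [0.5722, -0.0126, 0.1595]
ee_rot: [-3.141, -0.001, -0.796]
force: [-3.1, 0.6, 5.0]
width: 0.0298
gripper_force: 50.0
```

Contact came at TCP z = 0.1595, exactly the expected home height. Releasing and retreating.

```bash
python3 -m creep '{"translation":[[0,0,0],[0,0,0],[0,0,0],[0,0,0],[0,0,0],[0,0,10],[0,0,30],[0,0,40]],"spin":[0,0,0,0,0,0,0,0],"gripper":[0.8,0.8,0.8,0.8,0.8,0.8,0.8,0.8]}'; python3 -m creep '{"translation":[[-38,38,20],[0,0,0],[0,0,0],[0,0,0]],"spin":[0,0,0,0],"gripper":[0.8,0.8,0.8,0.8]}'
python3 - <<'E'
from h import *
f=cams.grab_frame("wrist"); g=cams.grab_frame("scene"); cams.grab_frame("top")
a=rect(f,.572,-.0125,.152,.1); b=cv2.resize(g["img"][170:320,90:290],(533,400),interpolation=cv2.INTER_CUBIC)[:,:400]
cv2.imwrite("pics/l.png",np.hstack([a,b])[:,:,::-1])
for c in("top","scene","wrist"):
  for l in("wheel","cap_mid","tray"):
    print(c,l,[(np.round(d["centre"],4),d["confidence"]) for d in nets.pinpoint(c,l)])
E
```

```text
t: 20.05
eef_pos: [0.5709, -0.0127, 0.2385]
ee_rot: [3.138, 0.002, -0.796]
force: [1.5, -0.2, 0.1]
width: 0.07
gripper_force: 0.0
t: 20.45
eef_pos: [0.5388, 0.0205, 0.256]
ee_rot: [3.141, 0.0, -0.796]
force: [-0.2, -0.3, 0.3]
width: 0.0703
gripper_force: 0.0
top wheel [(array([0.7583, 0.3815, 0.0021]), 0.9)]
top cap_mid [(array([0.4075, 0.1852, 0.0367]), 0.65), (array([ 0.5597, -0.3055,  0.0306]), 0.58)]
top tray [(array([ 0.5623, -0.3107,  0.0009]), 0.72), (array([ 0.559 , -0.3065,  0.032 ]), 0.46)]
scene wheel [(array([ 0.7583,  0.3795, -0.0046]), 0.95), (array([ 0.572 , -0.0163,  0.1079]), 0.71)]
scene cap_mid [(array([ 0.5569, -0.3088,  0.0309]), 0.76), (array([0.7214, 0.0841, 0.0225]), 0.61), (array([0.4084, 0.1878, 0.0299]), 0.57)]
scene tray [(array([ 0.5544, -0.3056,  0.0007]), 0.68)]
wrist wheel [(array([ 0.5713, -0.0155,  0.1065]), 0.76), (array([ 0.7577,  0.3774, -0.0012]), 0.68)]
wrist cap_mid [(array([0.7177, 0.0857, 0.0279]), 0.81), (array([0.4116, 0.1837, 0.0307]), 0.57)]
wrist tray [(array([ 0.5613, -0.3118,  0.0029]), 0.67)]
```

View pics/l.png

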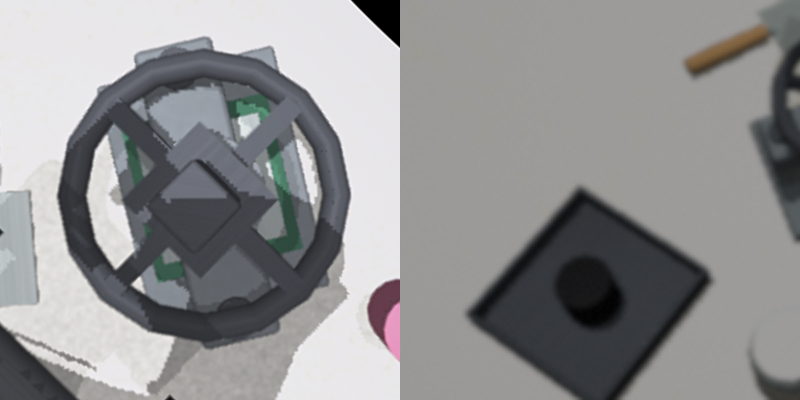

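The left view shows the wheel sitting level and centred over the press, hub at (200,200); the networks put its origin at z ≈ 0.107, which is home. The right view shows the cap standing in mid-tray at (585,290). The gripper is clear of everything.

```bash
python3 -c "
from station import arm; print(arm.job_done())"
```

```text
the job is handed in; nothing more can be done
None
```

The cap is in the steel tray, the handwheel is fully home on the screw's square end and released, and the job was handed in at about 21 s; the result was not shown to me.

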